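Put the reserved pocket volumes back in their own holders

ROBOT

A 7-joint arm with a two-finger parallel gripper is mounted at the origin on the work surface. World frame = base frame: x ahead of the robot, y to its left, z up, the work surface at z = 0. Lengths are in m, angles in rad, forces in N, time in s.
With the tool pointing down it reaches from about 0.425 to 0.975 m from the base axis. Payload 16.7 kg.
Tool frame: the origin (TCP) lies midway between the tips of the shut fingers; the grasp point (between the pads) lies env.grip_depth behind it (env.grip_depth is the distance from the TCP to the grasp point, in m); y points along the fingers, x is the direction in which the jaws open and shut, and the axes are right-handed (so a half turn about y gives the same grasp; the last joint's range is limited). The gripper opens to 85 mm and grips with 20 to 120 N. Pads are 22 mm wide; open, the fingers measure 114 mm over their backs; the gripper's body (76 mm by 85 mm) begins 54 mm behind the grasp point. The pads swing forward as they close: fully open they stand 13 mm farther back than shut.
Start: joints at [-1.498, 0.426, 0.074, 1.606, -0.034, 1.111, -0.067], TCP at [0.149, 0.658, 0.231] pointing down, gripper open.
Joint ranges: [-2.85, 2.85], [-0.5, 2.14], [-1.23, 1.37], [0.21, 2.46], [-1.02, 4.16], [0.16, 2.05], [-2.73, 2.73]. Speed limits (rad/s): [1.89, 1.89, 2.39, 2.39, 3.01, 3.01, 3.01].

INTERFACE

Orientations are given as a rotation vector (axis times angle).
In Python, from cell import env gives the robot as it stands. The module is installed in compiled form; this text tells all that it offers. Calls block until the motion is done:
- env.move_pose(position, orientation): joint-space move of the TCP to a pose.
- env.movel(position, frame=None, v=0.15): straight line of the TCP; frame=None keeps the orientation; v is the mean speed in m/s.
- env.move_joints(angles): joint-space move.
- env.gripper_open() and env.close(): open the fingers fully, or close them until they stop; the grip force is fixed at half the most.
- env.pause(seconds).
- env.solve_ik(position, orientation): joint angles nearest the present ones, or None.
- env.capture(name): name is "scene" or "top" or "wrist"; returns a dict with "pixels" (384x512x3 uint8, red, green, blue), "vertical_fov" (degrees; the focal length in pixels is half the picture's height over the tangent of half this angle, whatever the lens; pixels are square), "cx", "cy" (the principal point, pixels), "xyz" and "rotation" of the camera in the world. Camera axes: x right, y down, z forward; pixel columns grow to the right and rows downward; lengths in m; the calibration is good to about 2 mm. A picture is of the moment at which its call begins. There is no depth.
A pose or a line that the arm cannot do raises env.PlanningError and nothing moves.
- env.close_job(): hands the job in, once; it reports no verdict.
Trained networks look in a picture, given as the dict that the camera call returned (one of the last four; its "shot" number tells which), for a name from the list of things; names that differ only in an ending like _2 or _b are one class to them, and where a whole thing is asked for, a point or a joint stands for the part that bears it (a point fixed in the world has none). Each returns a list of dicts, best first, with "conf" (0 to 1); they miss things now and then, are a little off and sometimes report something else, mostly with a low value. They report only what shows in the picture. A call takes as long as a camera call. They do not tell look-alikes from the thing itself.
- env.boxes_of(picture, name): "at" ([x, y, z] in m, in world coordinates, good to about 4 mm: the middle of the surface that is visible of it).
- env.spot_point(picture, name): "at" ([x, y, z] in m, in world coordinates, good to about 4 mm: a listed point, or the origin of a listed thing).
Readings, each from a call of its own:
- env.read_clock(): time.
- env.read_qpos(): joint angles.
- env.read_joint_velocities(): joint speeds.
- env.read_joint_efforts(): joint torques, N m.
- env.read_eef_pos(): TCP position.
- env.read_ee_rot(): TCP orientation.
- env.read_contact_force(): force on the tool from outside, world axes, zero at the start.
- env.read_moment(): the same for the moment, N m.
- env.read_grip_width(): opening from 0.0 (shut) to 1.0 (fully open).
Only numpy, scipy, OpenCV 4.12 (cv2) and the standard library are available. Lean on these libraries where they do the work, as an engineer would, in place of code of your own. Each camera call takes 0.05 s, during which the arm holds its last target.

TASK

On the archive's issue desk three pocket law volumes stand in each other's holders. Put each one upright in the holder whose card has the colour of its binding, with its spine to the card as now, using the empty spare holder to make room; leave the spare holder empty again. Set each one down on the holder's floor before letting go, never drop one, let it tip over or put it down on the bench, and do not shift the pencil cup, hand stamp or dome magnifier.

Things in the scene. Friction and masses are not known exactly. Their poses are not given: they have to be found in the camera images.
- vol_red_mid (a point): pocket law volume bound in red, upright: 88 mm spine to fore-edge (x), 36 mm thick (y), 125 mm tall (z), rigid, 0.2 to 0.42 kg; gold bands on the spine, top page edge stained red, fore-edge cream. Point: its centre, 62.5 mm above its foot; x out of the spine, z up. It starts standing in a holder that is not its own.
- vol_green_mid (a point): pocket law volume bound in green, upright: 88 mm spine to fore-edge (x), 36 mm thick (y), 125 mm tall (z), rigid, 0.2 to 0.42 kg; gold bands on the spine, top page edge stained green, fore-edge cream. Point: its centre, 62.5 mm above its foot; x out of the spine, z up. It starts standing in a holder that is not its own.
- vol_blue_mid (a point): pocket law volume bound in blue, upright: 88 mm spine to fore-edge (x), 36 mm thick (y), 125 mm tall (z), rigid, 0.2 to 0.42 kg; gold bands on the spine, top page edge stained blue, fore-edge cream. Point: its centre, 62.5 mm above its foot; x out of the spine, z up. It starts standing in a holder that is not its own.
- holder_red: grey steel holder, fixed, with a red card and red felt floor: red volume's place. Inside 112 x 56 mm (x, y), floor 8 mm above the bench (standing volume's centre at 70.5 mm); 3 mm walls, tops above the bench: sides 38, back (-x) 58, front (+x) 24 mm; sloping card ahead, to x = 33 mm. Origin: bench height, under the front wall; the floor's centre lies at x = -56 mm. x points to the card, within 20 deg of straight away from the robot.
- holder_green: grey steel holder, fixed, with a green card and green felt floor: green volume's place. Inside 112 x 56 mm (x, y), floor 8 mm above the bench (standing volume's centre at 70.5 mm); 3 mm walls, tops above the bench: sides 38, back (-x) 58, front (+x) 24 mm; sloping card ahead, to x = 33 mm. Origin: bench height, under the front wall; the floor's centre lies at x = -56 mm. x points to the card, within 20 deg of straight away from the robot.
- holder_blue: grey steel holder, fixed, with a blue card and blue felt floor: blue volume's place. Inside 112 x 56 mm (x, y), floor 8 mm above the bench (standing volume's centre at 70.5 mm); 3 mm walls, tops above the bench: sides 38, back (-x) 58, front (+x) 24 mm; sloping card ahead, to x = 33 mm. Origin: bench height, under the front wall; the floor's centre lies at x = -56 mm. x points to the card, within 20 deg of straight away from the robot.
- holder_spare: grey steel holder, fixed, with a blank white card and grey felt floor: the spare, empty at first. Inside 112 x 56 mm (x, y), floor 8 mm above the bench (standing volume's centre at 70.5 mm); 3 mm walls, tops above the bench: sides 38, back (-x) 58, front (+x) 24 mm; sloping card ahead, to x = 33 mm. Origin: bench height, under the front wall; the floor's centre lies at x = -56 mm. x points to the card, within 20 deg of straight away from the robot.
- pencil_cup_mid (a point): bystander: black pencil cup, 72 mm across, 92 mm tall, pencils up to 145 mm above the bench; point: on its axis 46 mm above its foot
- rubber_stamp_mid (a point): bystander: hand stamp with a wooden foot 62 x 38 mm and a black knob, 79 mm tall; point: on its axis 40 mm above the bench; x along the foot
- dome_magnifier_mid (a point): bystander: dome magnifier, glass on a brass ring, 66 mm across, 34 mm tall; point: on its axis 17 mm above the bench
Things that resemble listed ones, but are neither listed nor needed, are in the scene too. Of the things that look like the part that bears vol_blue_mid, the smaller one is meant.

How it is judged:
On the way:
1. one of the volumes stands in the spare holder (((x of vol_red_mid in the frame of holder_spare between -0.071 and -0.041 m and y of vol_red_mid in the frame of holder_spare between -0.013 and 0.013 m and z of vol_red_mid in the frame of holder_spare between 0.066 and 0.0745 m and angle between vol_red_mid's own z axis and vertical below 0.08 rad) or (x of vol_green_mid in the frame of holder_spare between -0.071 and -0.041 m and y of vol_green_mid in the frame of holder_spare between -0.013 and 0.013 m and z of vol_green_mid in the frame of holder_spare between 0.066 and 0.0745 m and angle between vol_green_mid's own z axis and vertical below 0.08 rad) or (x of vol_blue_mid in the frame of holder_spare between -0.071 and -0.041 m and y of vol_blue_mid in the frame of holder_spare between -0.013 and 0.013 m and z of vol_blue_mid in the frame of holder_spare between 0.066 and 0.0745 m and angle between vol_blue_mid's own z axis and vertical below 0.08 rad))), for 0.2 s.
At the end, for the whole second after the job is handed in: Each volume stands in the holder of its own colour: foot on the felt (within 4 mm of height), centre within 15 mm along and 13 mm across of the floor's centre, upright within 0.08 rad, in line with the holder within 0.3 rad, spine towards the card, released and at rest (x of vol_red_mid in the frame of holder_red between -0.071 and -0.041 m and y of vol_red_mid in the frame of holder_red between -0.013 and 0.013 m and z of vol_red_mid in the frame of holder_red between 0.066 and 0.0745 m and angle between each of vol_red_mid, vol_green_mid, vol_blue_mid's own z axis and vertical below 0.08 rad and linear speed of each of vol_red, vol_green, vol_blue below 0.02 m/s and angular speed of each of vol_red, vol_green, vol_blue below 0.2 rad/s and angle between the x axis of vol_red_mid and the x axis of holder_red, either way round below 0.3 rad and x of holder_red in the frame of vol_red_mid above 0.03 m and x of vol_green_mid in the frame of holder_green between -0.071 and -0.041 m and y of vol_green_mid in the frame of holder_green between -0.013 and 0.013 m and z of vol_green_mid in the frame of holder_green between 0.066 and 0.0745 m and angle between the x axis of vol_green_mid and the x axis of holder_green, either way round below 0.3 rad and x of holder_green in the frame of vol_green_mid above 0.03 m and x of vol_blue_mid in the frame of holder_blue between -0.071 and -0.041 m and y of vol_blue_mid in the frame of holder_blue between -0.013 and 0.013 m and z of vol_blue_mid in the frame of holder_blue between 0.066 and 0.0745 m and angle between the x axis of vol_blue_mid and the x axis of holder_blue, either way round below 0.3 rad and x of holder_blue in the frame of vol_blue_mid above 0.03 m); the robot touches nothing.
It fails at once if a volume touches down on the bench or drops below a holder's floor (height (world z) of any of vol_red_mid, vol_green_mid, vol_blue_mid below 0.066 m).
It fails at once if a volume is dropped or flung: it moves faster than 0.55 m/s (a fall of 15 mm) while the robot does not touch it ((linear speed of vol_red above 0.55 m/s and contact force between vol_red and the fingers below 0.01 N and contact force between vol_red and the arm below 0.01 N) or (linear speed of vol_green above 0.55 m/s and contact force between vol_green and the fingers below 0.01 N and contact force between vol_green and the arm below 0.01 N) or (linear speed of vol_blue above 0.55 m/s and contact force between vol_blue and the fingers below 0.01 N and contact force between vol_blue and the arm below 0.01 N)).
It fails at once if a volume is tipped by more than 0.6 rad (angle between any of vol_red_mid, vol_green_mid, vol_blue_mid's own z axis and vertical above 0.6 rad).
It fails at once if the pencil cup, hand stamp or dome magnifier is shifted by more than 20 mm (distance of any of pencil_cup_mid, rubber_stamp_mid, dome_magnifier_mid from where it was at the start of the episode above 0.02 m).
It also fails if it takes over 112 s, if anything falls off the work surface, if the arm or the gripper's body presses on something with over 40 N, if the wrist force passes 120 N, or if a joint passes its speed limit or range.

## Working session

There is one attempt and no reset: what is moved stays moved. The work goes in short steps, each a Python script; the robot and the scene stay as the last script left them, time stands still between calls to the robot, and variables do not carry over. Pictures are saved under pics/ and viewed, and the job is handed in when it is done.

```bash
mkdir -p pics
python3 - <<'E'
from cell import env
import cv2, numpy as np
print(env.grip_depth, env.read_clock(), env.read_eef_pos(), env.read_ee_rot())
for n in ["scene","top","wrist"]:
    p=env.capture(n); cv2.imwrite(f"pics/a_{n}.png",p["pixels"][:,:,::-1])
    print(n,p["vertical_fov"],p["xyz"],np.round(p["rotation"],3).tolist(),p["shot"])
    if n!="wrist":
        for k in ["vol_red_mid","vol_green_mid","vol_blue_mid","holder_red","holder_green","holder_blue","holder_spare","pencil_cup_mid","rubber_stamp_mid","dome_magnifier_mid"]:
            print(k,[(np.round(d["at"],3).tolist(),round(d["conf"],2)) for d in env.spot_point(p,k)])
E
```

```text
0.0187 0.0 [0.14907974 0.65790024 0.23058426] [-1.3073209  -1.04286275  1.04448314]
scene 57.574666418465526 [1.00279857 0.20557237 0.79751998] [-1.575, -2.162, 0.743] 1
vol_red_mid [([0.489, 0.113, 0.066], 0.86)]
vol_green_mid [([0.621, -0.096, 0.072], 0.77)]
vol_blue_mid [([0.582, 0.281, 0.068], 0.89), ([0.21, 0.272, 0.084], 0.69), ([0.619, -0.098, 0.068], 0.18), ([0.53, -0.291, 0.001], 0.18)]
holder_red [([0.63, 0.286, 0.002], 0.73)]
holder_green [([0.549, 0.105, -0.002], 0.65)]
holder_blue [([0.677, -0.094, 0.0], 0.89)]
holder_spare [([0.534, -0.29, 0.001], 0.58)]
pencil_cup_mid [([0.688, 0.106, 0.047], 0.95)]
rubber_stamp_mid [([0.424, -0.114, 0.038], 0.68), ([0.534, -0.288, 0.0], 0.65)]
dome_magnifier_mid [([0.38, 0.206, 0.016], 0.79)]
top 43.339343544100274 [0.22110592 0.00384773 1.22954767] [-2.118, 2.13, -0.229] 2
vol_red_mid [([0.487, 0.109, 0.065], 0.88)]
vol_green_mid [([0.623, -0.099, 0.072], 0.56)]
vol_blue_mid [([0.584, 0.278, 0.069], 0.78), ([0.214, 0.27, 0.086], 0.66)]
holder_red [([0.632, 0.284, -0.002], 0.64)]
holder_green [([0.548, 0.104, -0.001], 0.86)]
holder_blue [([0.673, -0.094, -0.002], 0.6)]
holder_spare [([0.531, -0.29, -0.0], 0.78)]
pencil_cup_mid [([0.549, 0.105, 0.002], 0.68), ([0.689, 0.1, 0.044], 0.64), ([0.633, 0.283, 0.001], 0.59), ([0.425, -0.115, 0.039], 0.53)]
rubber_stamp_mid [([0.419, -0.118, 0.04], 0.76)]
dome_magnifier_mid [([0.424, -0.119, 0.038], 0.16)]
wrist 67.27097008302763 [0.06671259 0.67612034 0.37292013] [2.243, 1.791, 0.298] 3
```

View images.

View pics/a_scene.png

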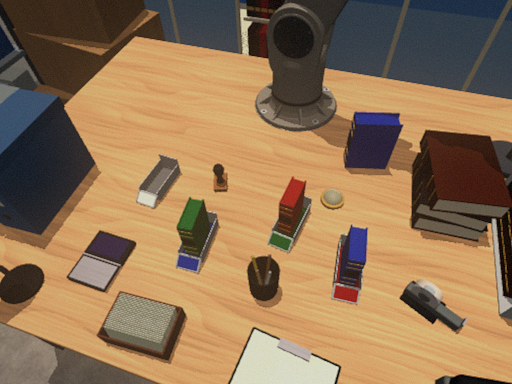

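View pics/a_top.png

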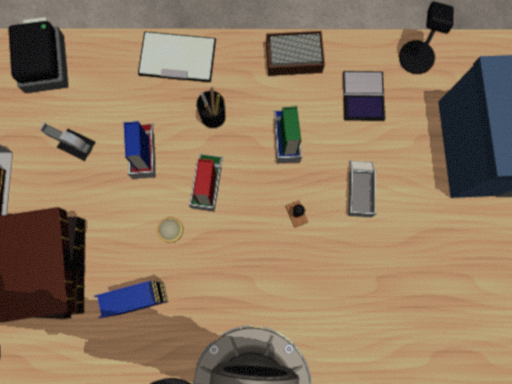

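Run:
```python
from scipy.spatial.transform import Rotation as R
import numpy as np
print(R.from_rotvec([-1.3073209,-1.04286275,1.04448314]).as_matrix().round(3))
```

```text
[[ 0.221 -0.    -0.975]
 [ 0.975 -0.001  0.221]
 [-0.001 -1.    -0.   ]]
```

Run:
```python
import cv2, numpy as np
a=cv2.imread("pics/a_top.png")
c=[a[115:185,110:170],a[145:215,175:235],a[95:165,260:320],a[152:222,332,None] if 0 else a[152:222,332:392]]
cv2.imwrite("pics/b_top.png",np.vstack([np.hstack([cv2.resize(i,None,fx=4,fy=4,interpolation=cv2.INTER_CUBIC) for i in c[:2]]),np.hstack([cv2.resize(i,None,fx=4,fy=4,interpolation=cv2.INTER_CUBIC) for i in c[2:]])]))
```

```text
(no output)
```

View pics/b_top.png

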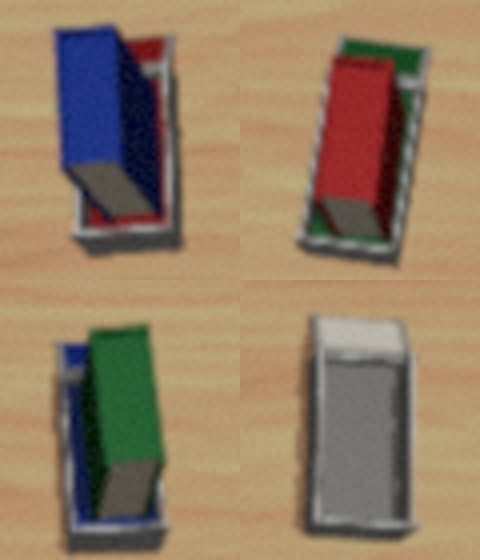

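```bash
cat > fit.py <<'E'
import cv2, numpy as np, pickle
from scipy.optimize import minimize
from scipy.spatial.transform import Rotation as R
def proj(p,X):
    f=192/np.tan(np.radians(p["vertical_fov"]/2))
    Rm=R.from_rotvec(p["rotation"]).as_matrix() if np.size(p["rotation"])==3 else np.array(p["rotation"])
    c=(np.asarray(X)-p["xyz"])@Rm
    return c[:,:2]/c[:,2:]*f+[p["cx"],p["cy"]]
def holder_segs():
    a,b=-.115,.003; w=.031; s=[]
    s+=[((a,-w,.058),(a,w,.058)),((a,-w,.0),(a,w,.0))]
    for y in(-w,w):
        s+=[((a,y,.038),(b,y,.038)),((a,y,.0),(b,y,.0))]
    for y in(-w+.003,w-.003): s+=[((a+.003,y,.038),(0,y,.038))]
    s+=[((.033,-w,.0),(.033,w,.0))] if 0 else []
    return s
def book_segs(top_only=False):
    x,y=.044,.018;h=.0625
    t=[(-x,-y),(x,-y),(x,y),(-x,y)]; s=[]
    for i in range(4):
        s.append(((*t[i],h),(*t[(i+1)%4],h)))
    for q in t: s.append(((*q,-.02),(*q,h)))
    return s
def pts(segs,n=25):
    return np.vstack([np.array(a)+np.linspace(0,1,n)[:,None]*(np.array(b)-np.array(a)) for a,b in segs])
def place(P,q,z=0):
    c,s=np.cos(q[2]),np.sin(q[2]); return np.c_[q[0]+c*P[:,0]-s*P[:,1],q[1]+s*P[:,0]+c*P[:,1],P[:,2]+z]
def edges(p,K=3):
    g=cv2.GaussianBlur(cv2.resize(p["pixels"],None,fx=K,fy=K,interpolation=cv2.INTER_CUBIC),(0,0),1.5*K/2)
    e=np.max([cv2.Canny(g[:,:,i],25,60) for i in range(3)],0)
    return cv2.distanceTransform(255-e,cv2.DIST_L2,5)/K
def fit(ps,dts,P,q0,z=0,K=3,cap=4.,yaws=np.radians(np.arange(-20,21,4))):
    def cost(q):
        t=0
        for p,d in zip(ps,dts):
            uv=(proj(p,place(P,q,z))+.5)*K-.5
            v=cv2.remap(d.astype(np.float32),uv[:,0].astype(np.float32)[None],uv[:,1].astype(np.float32)[None],cv2.INTER_LINEAR)[0]
            t+=np.minimum(v,cap).mean()
        return t+ 0.3*(np.hypot(q[0]-q0[0],q[1]-q0[1])/.006)**2
    best=None
    for y in yaws:
        q=np.array([*q0[:2],y]); S=np.vstack([q,q+[.006,0,0],q+[0,.006,0],q+[0,0,.06]])
        r=minimize(cost,q,method="Nelder-Mead",options=dict(initial_simplex=S,maxiter=400))
        if best is None or r.fun<best.fun: best=r
    return best.x,best.fun
def draw(img,p,segs,q,z,col,K):
    for a,b in segs:
        uv=(proj(p,place(np.array([a,b]),q,z))+.5)*K-.5
        cv2.line(img,tuple(int(v) for v in np.round(uv[0])),tuple(int(v) for v in np.round(uv[1])),col,1)
E
cat > m1.py <<'E'
from cell import env
from fit import *
ps=[env.capture("scene"),env.capture("top")]
pickle.dump(ps,open("ps.pkl","wb"))
H=dict(red=(.631,.285),green=(.5485,.1045),blue=(.675,-.094),spare=(.5325,-.29))
V=dict(red=(.488,.111),green=(.622,-.0975),blue=(.583,.2795))
dts=[edges(p) for p in ps]
K=4; im=[cv2.resize(p["pixels"][:,:,::-1],None,fx=K,fy=K,interpolation=cv2.INTER_CUBIC) for p in ps]
for D,S,z,col in((H,holder_segs(),0,(255,255,0)),(V,book_segs(),.0705,(0,255,255))):
    for k,q0 in D.items():
        q,c=fit(ps,dts,pts(S),q0,z); print("HV"[z>0],k,q.round(4),round(np.degrees(q[2]),1),round(c,2))
        for i,p in zip(im,ps): draw(i,p,S,q,z,col,K)
cv2.imwrite("pics/c_top.png",cv2.resize(im[1][90*K:225*K,110*K:395*K],(800,379)))
cv2.imwrite("pics/c_scene.png",cv2.resize(im[0][145*K:310*K,125*K:380*K],(800,518)))
E
python3 m1.py
```

```text
H red [0.6335 0.2861 0.0562] 3.2 2.11
H green [ 0.5493  0.1059 -0.16  ] -9.2 1.59
H blue [ 0.675  -0.0953 -0.0089] -0.5 1.63
H spare [ 0.5322 -0.2874 -0.0711] -4.1 0.86
V red [ 0.4906  0.1114 -0.1042] -6.0 1.62
V green [ 0.6214 -0.0984  0.0914] 5.2 1.41
V blue [0.5839 0.2814 0.0932] 5.3 1.53
```

View pics/c_top.png

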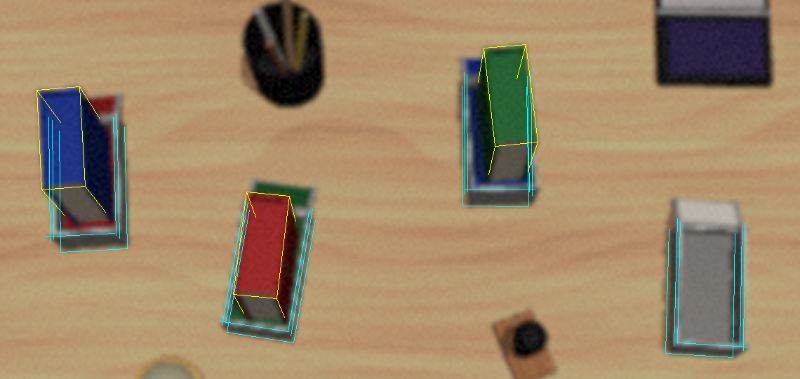

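View pics/c_scene.png

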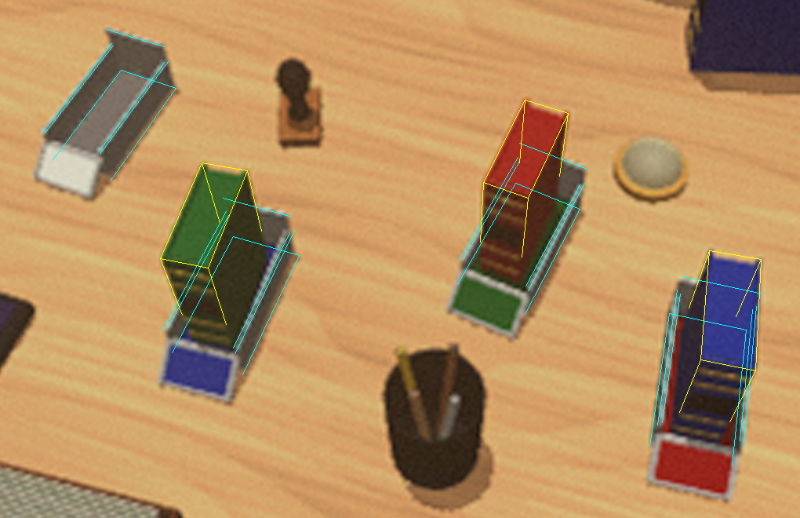

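Run:
```python
from fit import *
ps=pickle.load(open("ps.pkl","rb"));p=ps[0]
f=192/np.tan(np.radians(p["vertical_fov"]/2)); Rm=R.from_rotvec(p["rotation"]).as_matrix()
for n,c in dict(spare=[(36,180),(97,197)],blue=[(162,384),(230,401)],green=[(450,311),(516,336)],red=[(650,488),(728,498)]).items():
    w=[]
    for u,v in c:
        d=Rm@np.r_[(u/3.137+125-p["cx"])/f,(v/3.137+145-p["cy"])/f,1]; w.append((np.array(p["xyz"])-d*(p["xyz"][2]/d[2]))[:2])
    a,b=w; d=b-a; yaw=np.arctan2(-d[0],d[1]); m=(a+b)/2-.033*np.array([np.cos(yaw),np.sin(yaw)])
    print(n,np.round(w,3).tolist(),round(np.hypot(*d),3),"yaw",round(np.degrees(yaw),1),"origin",m.round(3))
```

```text
spare [[0.559, -0.319], [0.559, -0.257]] 0.062 yaw -0.1 origin [ 0.526 -0.288]
blue [[0.706, -0.12], [0.703, -0.063]] 0.058 yaw 3.2 origin [ 0.672 -0.093]
green [[0.574, 0.078], [0.58, 0.136]] 0.058 yaw -5.7 origin [0.544 0.11 ]
red [[0.672, 0.263], [0.661, 0.319]] 0.057 yaw 10.2 origin [0.634 0.285]
```

View pics/d_scene.png

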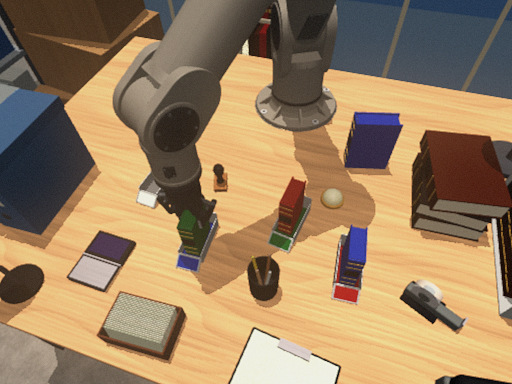

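The picture shows the gripper on the green volume at (190,225), upright; the width fits 36 mm.

Run:
```python
from ops import *
lift(); carry([.5315,-.288,-.06]); p=[snap("scene","e"),snap("top","e")]; pickle.dump(p,open("ps2.pkl","wb"))
dts=[edges(x) for x in p]
print(fit(p,dts,pts(holder_segs()),(.675,-.094)))
```

```text
lift a t 7.0 tcp [ 0.622  -0.0978  0.1169] F [ 0.7  0.1 -3.1] w 0.415
lifted t 7.9 tcp [ 0.6213 -0.0976  0.2538] F [-0.1  0.  -2.4] w 0.415
over t 9.2 tcp [ 0.4764 -0.2836  0.2547] F [-0.7 -1.1 -2.4] w 0.413
(array([ 0.67374111, -0.0940142 ,  0.05437257]), np.float64(0.8588379096630984))
```

View pics/e_scene.png

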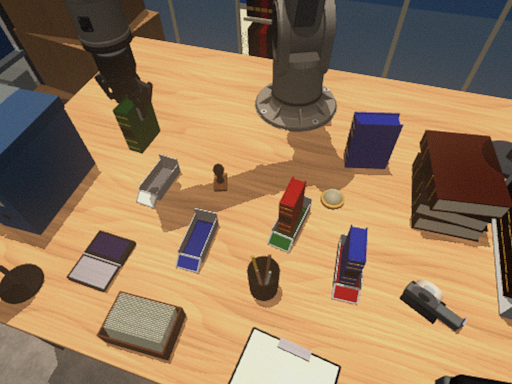

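View pics/e_top.png

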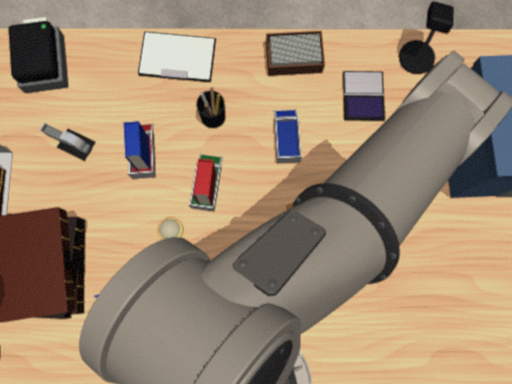

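Scene picture: green volume held level at (138,125) above the empty spare holder (158,182); the blue holder (197,240) is now empty and refitted well.

Run:
```python
from ops import *
put(); p=snap("scene","f")
```

```text
near t 11.1 tcp [ 0.4762 -0.284   0.0895] F [-0.3 -0.2 -2.4] w 0.414
steps 3
touch t 12.1 tcp [ 0.4763 -0.2841  0.0865] F [-0.8  0.8  6.1] w 0.413
```

View pics/f_scene.png

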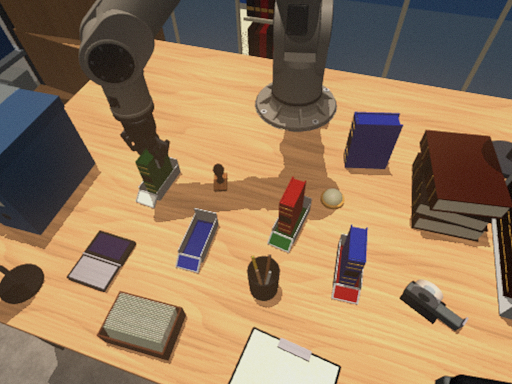

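Green stands in the spare holder at (155,172), contact at the expected height. Release, go on with blue.

Run:
```python
from ops import *
release(); pick([.5836,.281,.0932]); p=[snap("scene","g"),snap("top","g")]
d=[edges(x) for x in p]; r=fit(p,d,pts(book_segs()),(.477,-.284),.0705); print(r)
S=book_segs(); im=cv2.resize(p[0]["pixels"][:,:,::-1],None,fx=4,fy=4); draw(im,p[0],S,r[0],.0705,(0,255,255),4); draw(im,p[0],holder_segs(),(.5315,-.288,-.06),0,(255,255,0),4)
cv2.imwrite("pics/g_zoom.png",im[400:1200,300:1000][:600])
```

```text
open t 12.9 tcp [ 0.4761 -0.2839  0.0863] F [ 0.4 -0.7 -0. ] w 1.0
clear t 13.7 tcp [ 0.4758 -0.2833  0.2539] F [-0.1  1.1 -0.6] w 0.999
above t 15.8 tcp [0.5841 0.2795 0.2553] F [-0.6  0.6 -0.8] w 0.997
down t 17.4 tcp [0.5839 0.2812 0.087 ] F [-0.1  0.1  0.1] w 0.997
closed t 17.9 tcp [0.5837 0.2812 0.0866] F [-1.8 -0.2  5.6] w 0.415
(array([ 0.47599383, -0.28403732, -0.0525926 ]), np.float64(1.2657304151618478))
```

View pics/g_scene.png

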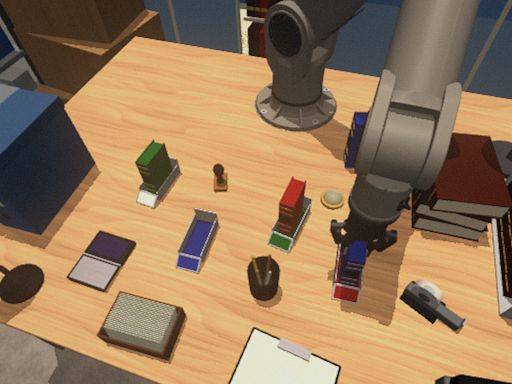

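View pics/g_zoom.png

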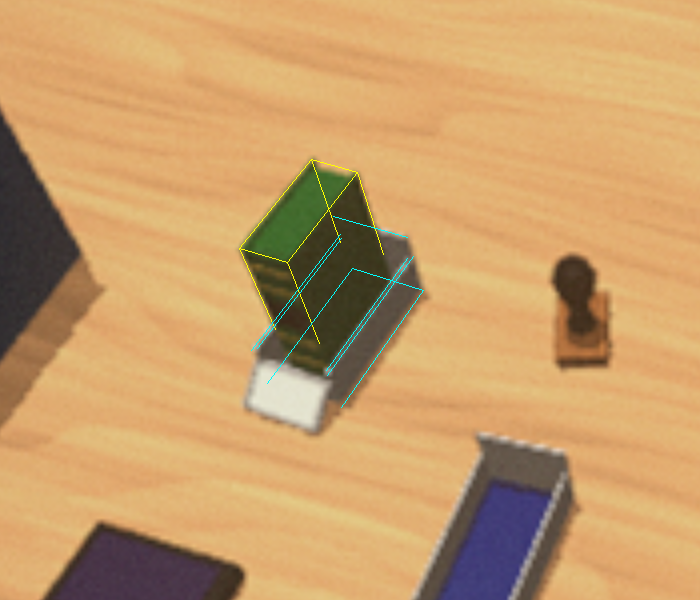

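Green is upright and centred in the spare holder (zoom: box on the book at 300,210); blue is gripped at (352,255). Next, carry blue to its holder.

Run:
```python
from ops import *
lift(); carry([.6737,-.094,.054]); p=[snap("scene","h"),snap("top","h")]
d=[edges(x) for x in p]; print(fit(p,d,pts(holder_segs()),(.632,.285)))
put(); snap("scene","h2")
```

```text
lift a t 18.5 tcp [0.5837 0.2814 0.1168] F [ 0.2  0.2 -3.8] w 0.417
lifted t 19.3 tcp [0.5831 0.2812 0.2537] F [-0.7 -0.7 -3.7] w 0.414
over t 21.3 tcp [ 0.6179 -0.0961  0.2549] F [ 0.6 -0.5 -3.4] w 0.413
(array([0.63248458, 0.28458136, 0.06155051]), np.float64(2.5221236400375284))
near t 23.1 tcp [ 0.618  -0.0965  0.0896] F [-0.7  0.  -4. ] w 0.411
steps 3
touch t 24.1 tcp [ 0.6181 -0.0965  0.0865] F [-0.5  1.   5.1] w 0.414
```

View pics/h2_scene.png

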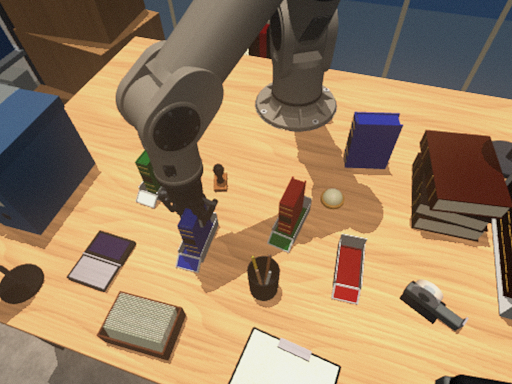

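View pics/h_top.png

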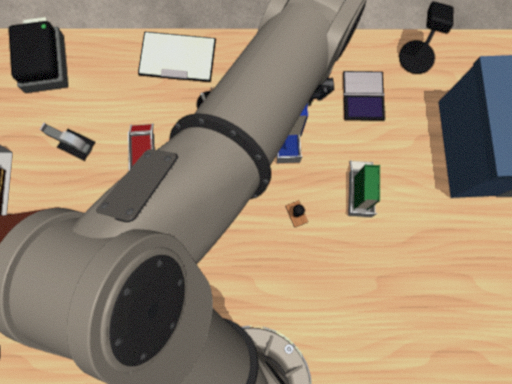

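Blue rests in the blue holder (195,225); red holder (350,268) is empty. Refit it from the scene view, as the arm hides it from above, while going for red.

Run:
```python
from ops import *
release(); pick([.4895,.1115,-.1042]); lift(); p=[snap("scene","i"),snap("top","i")]
d=[edges(x) for x in p]
rs=fit(p[:1],d[:1],pts(holder_segs()),(.632,.285)); print("red scene",rs, "both",fit(p,d,pts(holder_segs()),(.632,.285)))
print("blue vol",fit(p[:1],d[:1],pts(book_segs()),(.618,-.0965),.0705))
print("green holder",fit(p[:1],d[:1],pts(holder_segs()),(.549,.105)))
im=cv2.resize(p[0]["pixels"][:,:,::-1],None,fx=4,fy=4); draw(im,p[0],holder_segs(),rs[0],0,(255,255,0),4)
cv2.imwrite("pics/i_zoom.png",im[800:1260,700:1500])
```

```text
open t 24.9 tcp [ 0.6178 -0.0965  0.0863] F [ 0.7 -0.8 -0.8] w 0.999
clear t 25.8 tcp [ 0.6173 -0.0961  0.254 ] F [ 0.5  0.3 -0.2] w 1.003
above t 26.9 tcp [0.4899 0.1109 0.255 ] F [-0.   0.4  0.3] w 0.999
down t 28.5 tcp [0.4898 0.1116 0.0868] F [ 0.  -0.1  0.2] w 1.003
closed t 29.0 tcp [0.4895 0.1116 0.0865] F [-2.4 -0.1  6.3] w 0.413
lift a t 29.5 tcp [0.4895 0.1119 0.1166] F [ 0.5 -0.4 -2.3] w 0.414
lifted t 30.3 tcp [0.4889 0.1118 0.254 ] F [-0.4  0.  -2.5] w 0.413
red scene (array([0.63186223, 0.28519523, 0.0702313 ]), np.float64(0.2927902821317215)) both (array([0.63186331, 0.28519709, 0.07025635]), np.float64(4.287808122854121))
blue vol (array([ 0.61868117, -0.09563063,  0.05435187]), np.float64(0.7179291946211669))
green holder (array([ 0.5481149 ,  0.10671354, -0.15056269]), np.float64(0.5102589775862454))
```

View pics/i_scene.png

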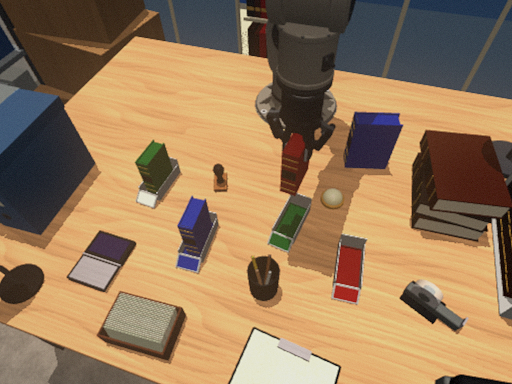

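View pics/i_zoom.png

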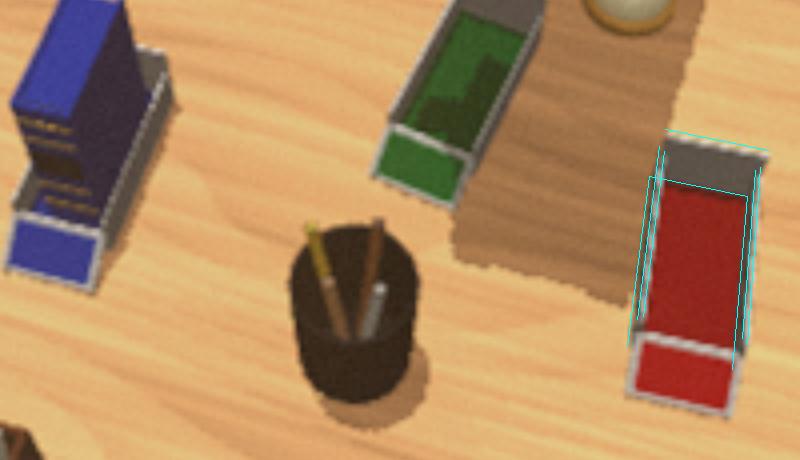

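View pics/i_top.png

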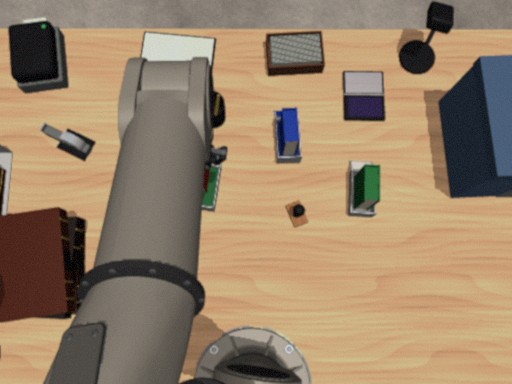

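Red hangs level at (295,160); the red holder fit lies on its walls within 1–2 mm; blue stands upright in its holder (195,230).

Run:
```python
from ops import *
carry([.6325,.2855,.068]); put(); p=[snap("scene","j")]
d=[edges(x) for x in p]
print("green holder",fit(p[:1],d[:1],pts(holder_segs()),(.5485,.1055)))
```

```text
over t 31.6 tcp [0.5764 0.2806 0.2555] F [ 0.1  0.  -3.1] w 0.41
near t 33.4 tcp [0.5766 0.2806 0.0896] F [ 0.   0.2 -2.7] w 0.413
steps 3
touch t 34.4 tcp [0.5767 0.2805 0.0866] F [-0.8 -1.5  5.7] w 0.416
green holder (array([ 0.54614362,  0.10671113, -0.15467455]), np.float64(0.5088228771859686))
```

View pics/j_scene.png

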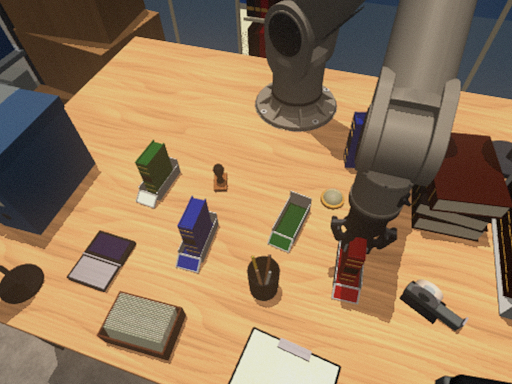

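Red stands on the felt of the red holder (350,262). Now release it and take green from the spare to the green holder.

Run:
```python
from ops import *
release(); pick([.4762,-.284,-.06]); lift(); carry([.5475,.106,-.152]); snap("scene","k1"); put(); snap("scene","k2")
```

```text
open t 35.2 tcp [0.5764 0.2806 0.0863] F [0.2 1.  0.5] w 0.999
clear t 36.0 tcp [0.5758 0.2806 0.2539] F [-0.4  0.8 -0.6] w 1.009
above t 38.1 tcp [ 0.477  -0.2831  0.2549] F [ 0.2  0.3 -0.3] w 0.992
down t 39.6 tcp [ 0.4765 -0.2841  0.0868] F [-0.7  0.9  0.4] w 0.998
closed t 40.2 tcp [ 0.4763 -0.2841  0.0866] F [-1.3  1.   5.5] w 0.418
lift a t 40.7 tcp [ 0.4766 -0.2839  0.1168] F [ 0.6 -0.1 -1.9] w 0.417
lifted t 41.5 tcp [ 0.476  -0.2835  0.2539] F [-0.  -0.2 -2.1] w 0.414
over t 43.6 tcp [0.4922 0.1138 0.255 ] F [ 0.5  0.3 -1.9] w 0.414
near t 45.3 tcp [0.4923 0.114  0.0895] F [ 0.   0.1 -2.5] w 0.418
steps 3
touch t 46.4 tcp [0.4923 0.1139 0.0865] F [-3.  -1.2  6.5] w 0.416
```

View pics/k2_scene.png

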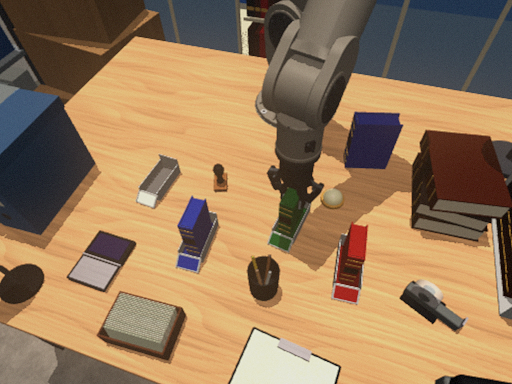

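Green rests in the green holder (290,212). Release, retreat and check all three.

Run:
```python
from ops import *
release(); env.move_joints([-1.498,0.426,0.074,1.606,-0.034,1.111,-0.067]); env.pause(.5); say("home")
p=[snap("scene","l"),snap("top","l")]; d=[edges(x) for x in p]
K=4; im=[cv2.resize(x["pixels"][:,:,::-1],None,fx=K,fy=K,interpolation=cv2.INTER_CUBIC) for x in p]
H=dict(red=(.632,.285,.068),green=(.5475,.106,-.152),blue=(.6737,-.094,.054)); V=dict(red=(.5766,.2806),green=(.4923,.1139),blue=(.618,-.0965))
for k in V:
    q,c=fit(p,d,pts(book_segs()),V[k],.0705); h,c2=fit(p,d,pts(holder_segs()),H[k])
    dd=q[:2]-h[:2]; cs,sn=np.cos(h[2]),np.sin(h[2])
    print(k,q.round(3),h.round(3),"in holder",np.round([cs*dd[0]+sn*dd[1],-sn*dd[0]+cs*dd[1],q[2]-h[2]],3))
    for i,x in zip(im,p): draw(i,x,book_segs(),q,.0705,(0,255,255),K); draw(i,x,holder_segs(),h,0,(255,255,0),K)
    for x in p: print([(np.round(e["at"],3).tolist(),round(e["conf"],2)) for e in env.spot_point(x,f"vol_{k}_mid")[:1]],[(np.round(e["at"],3).tolist(),round(e["conf"],2)) for e in env.spot_point(x,f"holder_{k}")[:1]])
for k in ["pencil_cup_mid","rubber_stamp_mid","dome_magnifier_mid"]: print(k,[np.round(e["at"],3).tolist() for e in env.spot_point(p[0],k)[:1]])
cv2.imwrite("pics/l_z0.png",cv2.resize(im[0][145*K:310*K,125*K:380*K],(800,518))); cv2.imwrite("pics/l_z1.png",cv2.resize(im[1][90*K:225*K,110*K:395*K],(800,379)))
```

```text
open t 47.2 tcp [0.4922 0.1139 0.0863] F [ 0.4 -0.7  1. ] w 0.999
clear t 48.0 tcp [0.4915 0.1143 0.254 ] F [ 0.5  0.3 -0.2] w 0.999
home t 50.8 tcp [0.1489 0.6583 0.2314] F [ 1.3 -0.4  0.4] w 1.005
red [0.577 0.28  0.06 ] [0.634 0.286 0.048] in holder [-0.057 -0.004  0.013]
[([0.58, 0.279, 0.071], 0.9)] [([0.628, 0.288, 0.0], 0.8)]
[([0.575, 0.281, 0.069], 0.77)] [([0.636, 0.281, 0.001], 0.88)]
green [ 0.493  0.114 -0.148] [ 0.549  0.107 -0.147] in holder [-0.056 -0.002 -0.001]
[([0.492, 0.116, 0.072], 0.79)] [([0.547, 0.104, -0.002], 0.65)]
[([0.492, 0.113, 0.071], 0.83)] [([0.546, 0.107, -0.002], 0.67)]
blue [ 0.618 -0.096  0.054] [ 0.675 -0.094  0.008] in holder [-0.057 -0.001  0.046]
[([0.212, 0.269, 0.083], 0.64)] [([0.677, -0.095, 0.001], 0.62)]
[([0.21, 0.273, 0.088], 0.97)] [([0.672, -0.094, 0.001], 0.87)]
pencil_cup_mid []
rubber_stamp_mid [[0.428, -0.115, 0.037]]
dome_magnifier_mid [[0.381, 0.205, 0.016]]
```

View pics/l_z0.png

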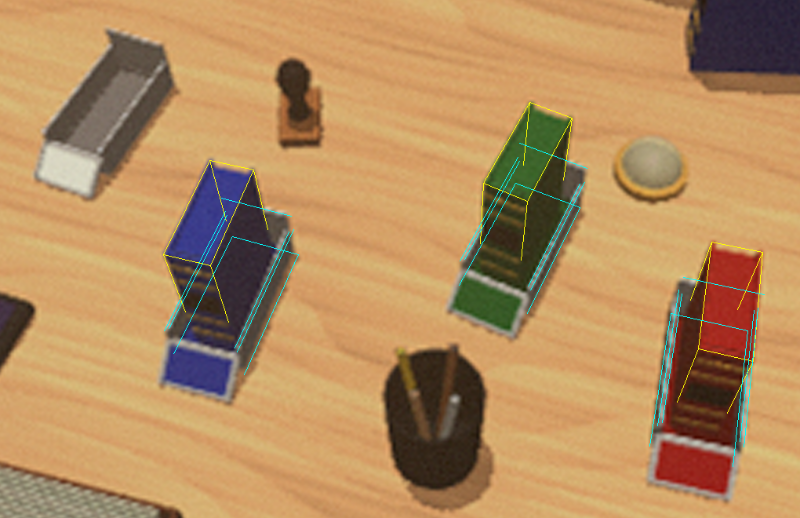

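View pics/l_z1.png

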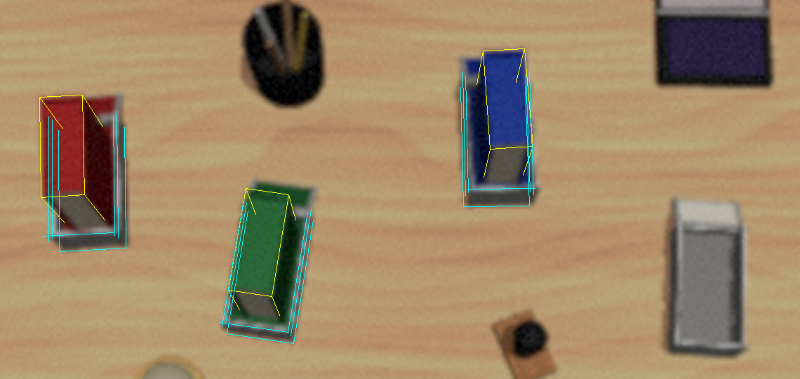

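Each volume stands upright in the holder of its colour with its spine (gold bands) to the card. The spare holder is empty and the bystanders are where they were.

Run:
```python
from cell import env
env.close_job()
```

```text
the job is handed in; nothing more can be done
```

All three volumes now stand in the holders of their own colour with their spines to the cards. The spare holder is empty again, and the job was handed in at about 51 s. I moved green to the spare, blue to blue, red to red, then green from the spare to green. Each one was lowered until the wrist force showed contact with the floor before I let go.

**Last checks:**
- **Placement:** fits of the box and holder outlines in both cameras put the volumes at x ≈ −56 to −57 mm and y within 4 mm of the holder centre line. Yaw is within 0.05 rad of the holder.
- **Uprightness:** I judged this from the pictures only; all three look upright.
- **Bystanders:** the stamp and magnifier read within about 4 mm of where they started, and the arm did not touch any bystander.

**Checks that failed or disagreed:**
- In the last scene picture the network did not find the pencil cup. By eye it is unmoved.
- The network's first hit for the blue volume was the larger blue look-alike on the bench. I relied on the outline fit there instead.
- The blue holder's yaw came out as 0.01 rad with the volume in it and 0.054 rad when empty. Either value is well inside tolerance.

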